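Clear and pop open the touch-latch lid of the sink shelf

TASK

The soap saver is lying on the push-to-open lid of the dark green sink shelf. Without picking it up, push it sideways with the fingers until it sits flat and wholly off the lid on the shelf's bare deck beside it, with the lid still shut; then press the lid down near its front edge and let go, so that the catch releases and the spring leaves the lid standing ajar. Leave the other things where they stand and finish clear of everything.

Things in the scene. Friction and masses are not known exactly. Their poses are not given: they have to be found in the camera images.
- shelf: Dark green plastic sink shelf, fixed, 190 (x) by 360 (y) by 70 mm high. Origin: centre of its underside; x to its back (away from the robot), y to its left, z up. Right half (y -180 to 0): bare deck, top at z 70, with a rim 10 mm high, 6 thick, along its right end and back (from y -40 on); none in front or towards the lid. Left half: compartment under the lid.
- lid (a joint): Lid hinge, rad: 0 shut, grows as it opens, negative while pressed in. Flat plate 6 mm thick, hinged at its back edge (shelf x 75, z 67 mm); shut it covers shelf x -91 to 74, y 7 to 169, top at z 73, 3 mm above the deck. Pressing at the pad takes about 4 N; released by -0.03 rad (4 mm down at the pad), stop at -0.05 (6 mm). As the finger rises, the spring lifts it to about 0.6 and holds it.
- press_pad (a point): Middle of the round mark, 28 mm across, on the lid's top, 41 mm behind its front edge and half-way across: the place to press. At first more or less hidden under the soap saver, whose weight does not release the catch. Moves with the lid; the lid does not latch again once released.
- saver: Loose soap saver of perforated sheet steel like a small box grater lying flat, 120 g: foot plate 100 (its x) by 60 mm (its y), 3 thick; box 92 by 54 up to z 32; round strap handle along x, 7 mm thick, over the middle up to z 56. Origin: centre of its underside. It starts near the middle of the lid, its length roughly (within 0.35 rad) along the shelf's x.
- pot: Clay flowerpot with a small succulent, 94 mm across, 105 mm high with the plant, standing on the worktop behind the shelf. Origin at the centre of its underside. To be left alone.
- flyjar: Glass fly trap jar with a steel cap, 84 mm across, 112 mm high, standing behind the shelf. Origin at the centre of its underside. To be left alone.
- pegholder: Steel clothes peg holder: foot plate 60 by 90 mm (x, y), an arch with three steel pegs, 92 mm high, standing behind the shelf. Origin at the centre of its underside. To be left alone.
- ladderhook: Folded grey plastic ladder hook lying on the worktop right of the shelf, about 145 by 50 mm and 14 mm thick. Origin under its middle. To be left alone.
Not all that is in view belongs to the job. What is shaped like the saver but blue is not meant.

How it is judged:
On the way, in this order (a step that is already met when the one before it is completed fails the run):
1. the soap saver sits flat on the deck, off the lid, with the lid still shut (y of saver in the frame of shelf between -0.175 and -0.02 m and x of saver in the frame of shelf between -0.09 and 0.09 m and z of saver in the frame of shelf between 0.066 and 0.0718 m and angle between saver's own z axis and vertical below 0.06 rad and linear speed of saver below 0.02 m/s and value of joint lid below 0.05 rad), for 0.2 s.
2. the lid is released and springs ajar (value of joint lid above 0.4 rad), for 0.2 s.
At the end, for the whole second after the job is handed in: The soap saver rests flat on the shelf's deck, its origin at shelf y between -175 and -20 mm and shelf x within 90 mm, less than 1.8 mm above deck level, tilted less than 0.06 rad and still; the lid stands ajar (joint above 0.45 rad) and at rest (y of saver in the frame of shelf between -0.175 and -0.02 m and x of saver in the frame of shelf between -0.09 and 0.09 m and z of saver in the frame of shelf between 0.066 and 0.0718 m and angle between saver's own z axis and vertical below 0.06 rad and linear speed of saver below 0.02 m/s and value of joint lid above 0.45 rad and velocity of joint lid between -0.1 and 0.1 rad/s); the robot touches nothing.
It fails at once if the soap saver is lifted (more than 20 mm above the lid) (z of saver in the frame of shelf above 0.093 m).
It fails at once if the soap saver is tipped over (angle between saver's own z axis and vertical above 0.5 rad).
It fails at once if the lid springs open while the soap saver is still on it (value of joint lid above 0.1 rad and y of saver in the frame of shelf above -0.02 m and x of saver in the frame of shelf between -0.12 and 0.1 m).
It fails at once if another thing (pot, jar, peg holder, ladder hook) is moved more than 25 mm (distance of any of pot, flyjar, pegholder, ladderhook from where it was at the start of the episode above 0.025 m).
It also fails if it takes over 48 s, if anything falls off the work surface, if the arm or the gripper's body presses on something with over 40 N, if the wrist force passes 120 N, or if a joint passes its speed limit or range.

ROBOT

A 7-joint arm with a two-finger parallel gripper is mounted at the origin on the work surface. World frame = base frame: x ahead of the robot, y to its left, z up, the work surface at z = 0. Lengths are in m, angles in rad, forces in N, time in s.
With the tool pointing down it reaches from about 0.4 to 0.925 m from the base axis. Payload 5.6 kg.
Tool frame: the origin (TCP) lies between the finger pads; the fingertips stand 11 mm ahead of it and the grasp point (between the pads) lies 8 mm behind it; z points along the fingers, y is the line along which they close (so a half turn about z gives the same grasp; the last joint's range is limited). The gripper opens to 85 mm and grips with 20 to 120 N. Pads are 22 mm wide; open, the fingers measure 114 mm over their backs; the gripper's body (76 mm by 85 mm) begins 54 mm behind the grasp point. The pads swing forward as they close: fully open they stand 13 mm farther back than shut.
Start: joints at [1.171, 0.468, -0.012, 1.603, 0.006, 1.071, -0.056], TCP at [0.227, -0.609, 0.242] pointing down, gripper open.
Joint ranges: [-2.53, 2.53], [-0.31, 2.02], [-1.57, 1.55], [0.28, 2.44], [-1.29, 4.43], [0.15, 1.84], [-2.92, 2.92]. Speed limits (rad/s): [2.57, 2.57, 3.14, 3.14, 3.14, 3.14, 3.14].

INTERFACE

Orientations are given as a unit quaternion [w, x, y, z].
In Python, from cell import reach, move_linear, goto_joints, gripper_to, pause, inverse_kinematics, observe, snapshot, get_calibration, PlanningError, sign_off gives the robot as it stands. Calls block until the motion is done:
- reach(position, orientation): joint-space move of the TCP to a pose.
- move_linear(position, speed=0.15, rotation=None): straight line of the TCP; rotation=None keeps the orientation; speed is the mean speed in m/s.
- goto_joints(angles): joint-space move.
- gripper_to(opening, strength=None): opening from 0.0 (shut) to 1.0 (fully open); strength is the grip in N (None keeps the last); returns when the fingers have stopped.
- pause(seconds).
- inverse_kinematics(position, orientation): joint angles nearest the present ones, or None.
- observe(): the state.
- snapshot(name): name is "scene" or "top" or "wrist"; returns the picture (400x640x3 uint8, red, green, blue); there is no depth.
- get_calibration(name): a dict with "fx", "fy", "cx", "cy" (pixels), "distortion" ([k1, k2, p1, p2, k3] as OpenCV has them; the pictures are not rectified), "view" (4x4, takes a point from world to camera coordinates). Camera axes: x right, y up, looking along -z (the intrinsics and any distortion apply to the point x, -y, -z); pixel columns grow to the right and rows downward; lengths in m; the calibration is good to about 2 mm. A picture is of the moment at which its call begins: read the wrist's pose just before it. get_calibration takes no time and is no camera call; for the wrist camera it gives the pose at the moment of the call.
A pose or a line that the arm cannot do raises PlanningError and nothing moves.
- sign_off(): hands the job in; it is judged then, once.
The state is a dict: "time_s": time; "joint_pos": joint angles; "dq": joint speeds; "joint_efforts": joint torques, N m; "position": TCP position; "eef_rot": TCP orientation; "contact_force": force on the tool from outside, world axes, zero at the start; "torque": the same for the moment, N m; "grip_width": opening from 0.0 (shut) to 1.0 (fully open); "grip_force": force on a finger pad.
Only numpy, scipy, OpenCV 4.12 (cv2) and the standard library are available. Lean on these libraries where they do the work, as an engineer would, in place of code of your own. Each camera call takes 0.05 s, during which the arm holds its last target. There are 200 camera calls.

## Working session

There is one attempt and no reset: what is moved stays moved. The work goes in short steps, each a Python script; the robot and the scene stay as the last script left them, time stands still between calls to the robot, and variables do not carry over. Pictures are saved under pics/ and viewed, at most 10 in all, crops included, and the job is handed in when it is done.

```bash
mkdir -p pics; python3 - <<'E'
from cell import *
import cv2
for n in ("scene","top"):
    im=snapshot(n); cv2.imwrite(f"pics/{n}0.png",im[:,:,::-1])
    c=get_calibration(n); print(n,c)
o=observe();print(o["time_s"],o["position"],o["eef_rot"])
E
```

```text
scene {'fx': 475.2705840978564, 'fy': 475.2705840978564, 'cx': 319.846889931579, 'cy': 203.36018069045437, 'distortion': array([0.01110152, 0.        , 0.        , 0.        , 0.        ]), 'view': array([[ 0.42503333,  0.90506662, -0.0141806 , -0.25360598],
       [-0.6744238 ,  0.32709116,  0.6619395 ,  0.35405523],
       [ 0.6037377 , -0.27178262,  0.74942311, -1.60925077],
       [ 0.        ,  0.        ,  0.        ,  1.        ]])}
top {'fx': 439.8987081653337, 'fy': 439.8987081653337, 'cx': 312.9496563051625, 'cy': 195.0669460619356, 'distortion': array([-0.01558014,  0.        ,  0.        ,  0.        ,  0.        ]), 'view': array([[ 1.24620664e-02, -9.99922344e-01,  6.05115496e-05,
        -7.40827065e-03],
       [ 9.96856540e-01,  1.24285924e-02,  7.82468398e-02,
        -5.99521783e-01],
       [-7.82415155e-02, -9.14795980e-04,  9.96934014e-01,
        -1.00886374e+00],
       [ 0.00000000e+00,  0.00000000e+00,  0.00000000e+00,
         1.00000000e+00]])}
0.1 [ 0.22679179 -0.60861266  0.24141247] [-8.05348902e-04  9.84133271e-01  1.77428902e-01 -2.02602871e-04]
```

View pics/scene0.png

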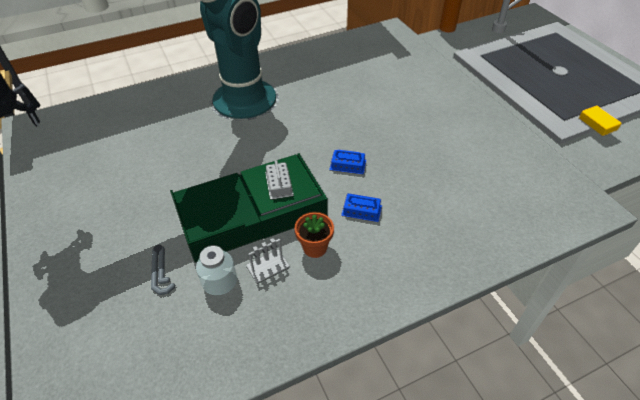

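View pics/top0.png

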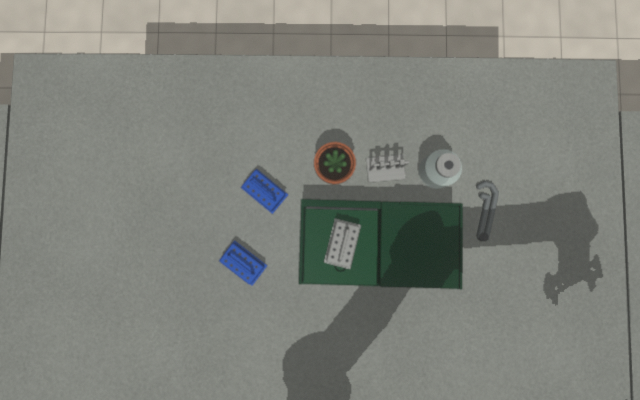

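The top view shows the shelf at cols 300–462, rows 200–288. The lid is on its left half and the saver on it is at about (343,244), tilted. The jar, pegs and pot stand behind the shelf, the hook is to its right, and the blue decoys are to its left.

```bash
cat > h.py <<'E'
from cell import *
import cv2, numpy as np
from scipy.spatial.transform import Rotation as R
def ray(n,px,z):
    c=get_calibration(n); K=np.array([[c["fx"],0,c["cx"]],[0,c["fy"],c["cy"]],[0,0,1]])
    u=cv2.undistortPoints(np.float64(px).reshape(-1,1,2),K,c["distortion"]).reshape(-1,2)
    V=c["view"]; d=np.c_[u[:,0],-u[:,1],-np.ones(len(u))]@V[:3,:3]; o=-V[:3,:3].T@V[:3,3]
    return (o+d*((z-o[2])/d[:,2])[:,None])[:,:2]
def big(m):
    c,_=cv2.findContours(m.astype(np.uint8),cv2.RETR_EXTERNAL,cv2.CHAIN_APPROX_NONE)
    return max(c,key=cv2.contourArea).reshape(-1,2)
def rect(pts):
    """centre, size (long, short), yaw of the long side in (-pi/2,pi/2]"""
    b=cv2.boxPoints(cv2.minAreaRect(np.float32(pts*1000)))/1000
    e=[b[1]-b[0],b[2]-b[1]]; l=max(e,key=np.linalg.norm)
    a=np.arctan2(l[1],l[0]); a=(a+np.pi/2)%np.pi-np.pi/2
    return b.mean(0),sorted(np.linalg.norm(x) for x in e)[::-1],a
def look():
    im=snapshot("top").astype(int); r,g,b=im[...,0],im[...,1],im[...,2]
    green=(g>1.5*r)&(g>1.25*b)&(g>15); sc=big(green)
    hull=np.zeros(g.shape,np.uint8); cv2.fillConvexPoly(hull,cv2.convexHull(sc.astype(np.int32)),1)
    bright=(hull>0)&(np.minimum(r,b)>75)
    return im,sc,big(bright)
def q(yaw): return (R.from_euler("z",yaw)*R.from_euler("x",np.pi)).as_quat(scalar_first=True)
E
python3 - <<'E'
from h import *
im,sc,sv=look()
S=rect(ray("top",sc,.072)); print("shelf",S)
for z in(.076,.105): print("saver",z,rect(ray("top",sv,z)))
o=S[0];a=S[2]-np.pi/2 if S[2]>0 else S[2]+np.pi/2
print("yaw",a,"saver in shelf",R.from_euler("z",-a).apply(np.r_[rect(ray("top",sv,.1))[0]-o,0]))
v=im.astype(np.uint8)[:,:,::-1].copy()
cv2.drawContours(v,[sc.reshape(-1,1,2),sv.reshape(-1,1,2)],-1,(0,0,255),1)
cv2.imwrite("pics/m.png",cv2.resize(v[185:300,280:480],None,fx=4,fy=4,interpolation=0))
E
```

```text
shelf (array([ 0.48220724, -0.06285846], dtype=float32), [np.float32(0.16271898), np.float32(0.16270283)], np.float32(1.5554355))
saver 0.076 (array([ 0.4891498 , -0.06549498], dtype=float32), [np.float32(0.10157927), np.float32(0.061499543)], np.float32(-0.23609209))
saver 0.105 (array([ 0.49003005, -0.06357642], dtype=float32), [np.float32(0.09856308), np.float32(0.059673477)], np.float32(-0.23609197))
yaw -0.015360832 saver in shelf [ 0.00768626 -0.00093077  0.        ]
```

View pics/m.png

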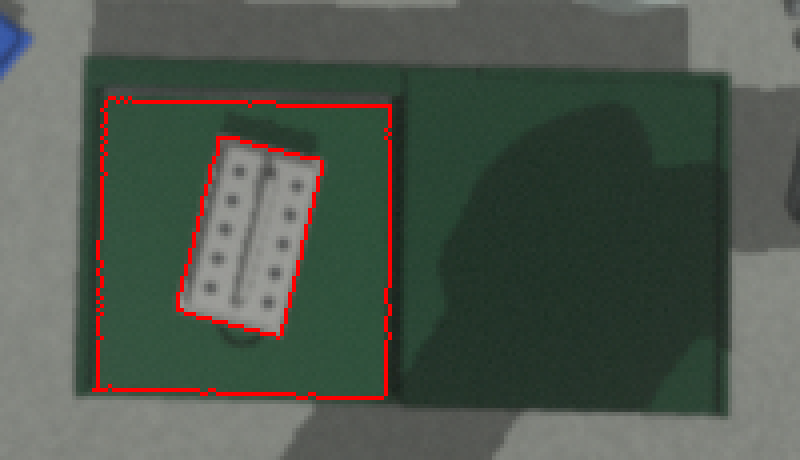

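The red outlines show that the mask caught the lid exactly (163 × 163 mm against 162 × 165) and the saver's footprint. That gives me the shelf frame. Next I push with two half-open fingers set along the saver's length, turning them square to the shelf as they go.

```bash
cat >> h.py <<'E'
YAW=-0.0154; C=np.array([.4822,-.0629])
def w(x,y,z):
    "shelf x,y (m), world z -> world"
    return np.r_[C+R.from_euler("z",YAW).as_matrix()[:2,:2]@[x+.0085,y-.088],z]
def shelf(p): return R.from_euler("z",-YAW).as_matrix()[:2,:2]@(np.asarray(p)[:2]-C)+[-.0085,.088]
E
python3 - <<'E'
from h import *
s=shelf([.4895,-.0646]); sy=-.236-YAW; print("saver",s,sy)
n=np.array([-np.sin(sy),np.cos(sy)])          # saver's +y in the shelf frame
st=s+n*(.030+.011+.014); print("start",st)
gripper_to(.55)
best=None
for k in(1,-1):
    j=inverse_kinematics(w(*st,.2),q(YAW+sy+k*np.pi/2))
    print(k,j)
    if j is not None and (best is None or abs(j[6])<abs(best[1][6])): best=(k,j)
k=best[0]
reach(w(*st,.2),q(YAW+sy+k*np.pi/2))
f0=np.array(observe()["contact_force"])
move_linear(w(*st,.091),.08)
o=observe(); print(k,o["time_s"],o["position"],o["contact_force"]-f0,o["grip_width"])
cv2.imwrite("pics/pre.png",cv2.resize(snapshot("scene")[120:270,150:350,::-1],None,fx=4,fy=4))
E
```

```text
saver [-0.00117469  0.08641262] -0.2206
start [0.01086015 0.14007977]
1 [ 0.45896403  0.34322653 -0.59778738  1.96789976  0.24398678  0.90114427
 -0.50049724]
-1 [ 0.92766103  0.68450827 -1.31346921  1.9450508   0.7455347   1.1229753
  2.20958768]
1 4.4833 [ 0.50276363 -0.01113498  0.09148028] [-0.14872258 -0.33843384 -0.61351679] 0.5498536776149054
```

View pics/pre.png

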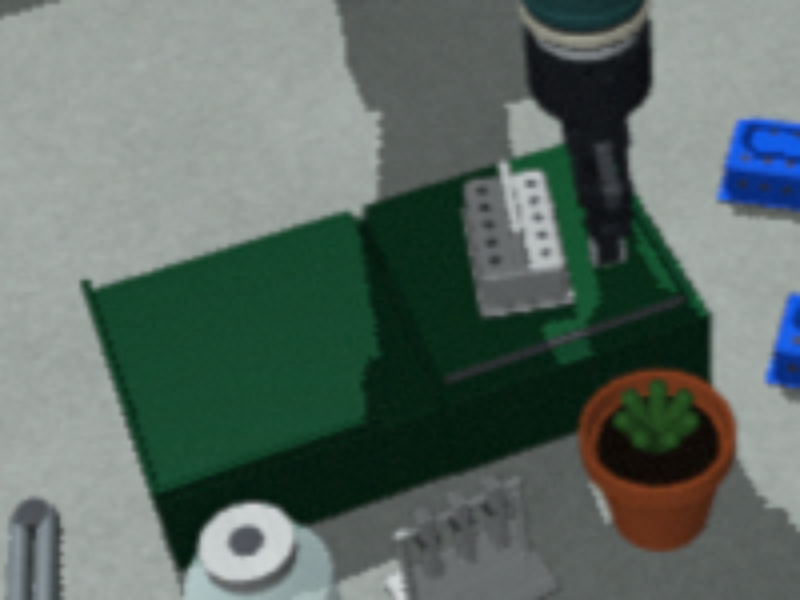

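The fingers stand beside the saver, clear of it and just above the lid, at about (605,255). I'll push now.

```bash
python3 - <<'E'
from h import *
def rep(t):
    o=observe(); print(t,round(o["time_s"],2),shelf(o["position"]).round(4),np.round(o["position"][2],4),np.round(o["contact_force"],1))
z=.0915
move_linear(w(.003,.100,z),.05); rep("a")
move_linear(w(.0,.050,z),.05,rotation=q(YAW+np.pi/2)); rep("b")
move_linear(w(.0,-.034,z),.05); rep("c")
move_linear(w(.0,-.010,z),.08); 
move_linear(w(.0,.0,.2),.12); rep("d")
move_linear(w(-.02,.088,.24),.2)
im=snapshot("top"); cv2.imwrite("pics/post.png",cv2.resize(im[185:300,280:480,::-1],None,fx=4,fy=4))
im=snapshot("scene"); cv2.imwrite("pics/post2.png",cv2.resize(im[120:270,150:350,::-1],None,fx=4,fy=4))
E
```

```text
a 5.5 [0.0031 0.1002] 0.0915 [-0.5 -0.1 -0.8]
b 6.65 [-0.      0.0501] 0.0915 [-0.1 -0.5  0.2]
c 8.48 [ 0.0001 -0.0338] 0.0916 [ 0.5 -0.6  1.1]
d 9.99 [-0.0006 -0.0001] 0.1993 [ 0.  -0.7 -0.4]
```

View pics/post.png

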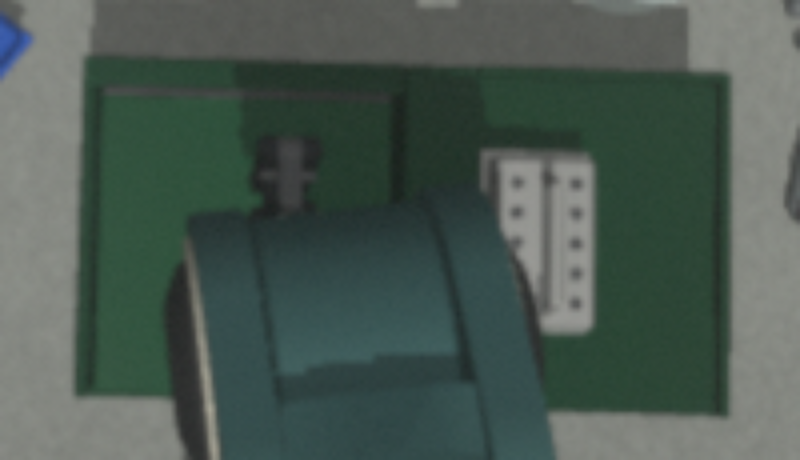

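View pics/post2.png

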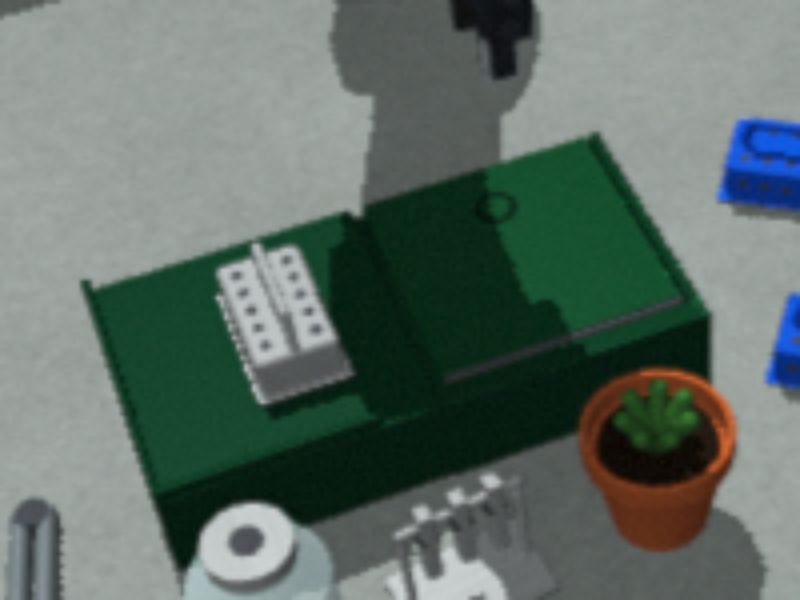

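The saver sits square and flat on the deck, well clear of the lid, and the lid is still shut. The round mark shows at crop (496,207), which is scene pixel (274,171.7). Now I press it, guided by force.

```bash
python3 - <<'E'
from h import *
p=ray("scene",[[274,171.7]],.073)[0]; print("pad seen",shelf(p),"nominal -.05,.088")
gripper_to(0.)
move_linear(w(-.05,.088,.13),.15); move_linear(w(-.05,.088,.092),.08); pause(.2)
f0=observe()["contact_force"][2]; z=.088; c=None
while z>.070:
    move_linear(w(-.05,.088,z),.03); pause(.05)
    o=observe(); f=o["contact_force"][2]-f0; print(round(z,4),np.round(o["position"][2],4),round(f,2))
    if c is None and f>2.0: c=z
    if f>15 or (c and z<=c-.0055): break
    z-=.001
pause(.2)
move_linear(w(-.05,.088,.13),.08); move_linear(w(-.06,.088,.26),.2)
reach(w(-.06,.25,.3),q(YAW+np.pi/2)); pause(1)
print(observe()["time_s"])
cv2.imwrite("pics/end.png",cv2.resize(snapshot("scene")[120:270,150:350,::-1],None,fx=4,fy=4))
E
```

```text
pad seen [-0.04942882  0.08889091] nominal -.05,.088
0.088 0.0879 -0.11
0.087 0.087 -0.22
0.086 0.086 0.44
0.085 0.085 0.33
0.084 0.0841 1.95
0.083 0.0831 4.17
0.082 0.082 3.06
0.081 0.081 2.72
0.08 0.08 4.38
0.079 0.079 3.81
0.078 0.078 4.24
0.077 0.0771 6.36
20.125
```

View pics/end.png

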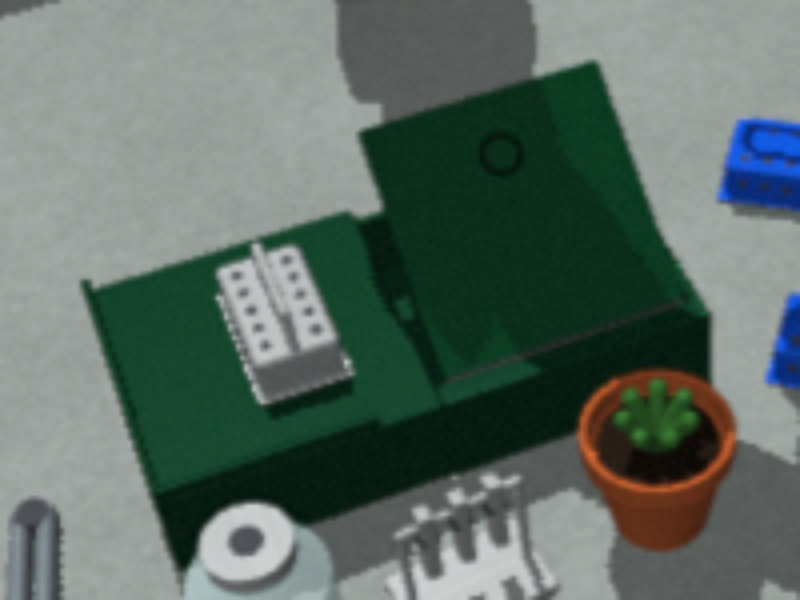

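The lid stands ajar, with its front corners at (362,132) and (597,65). The saver hasn't moved from the deck and the arm is clear.

```bash
python3 -c "
from cell import *
print(sign_off())"
```

```text
the job is handed in; nothing more can be done
None
```

I pushed the soap saver flat onto the deck with the lid still shut, then pressed the lid open so it stands ajar, left the arm clear, and handed the job in at about 20 s; the sign-off gave no verdict.

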